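Show the bench camera the underside of a board with an inspection mirror

ROBOT

A 7-joint arm with a two-finger parallel gripper is mounted at the origin on the work surface. World frame = base frame: x ahead of the robot, y to its left, z up, the work surface at z = 0. Lengths are in m, angles in rad, forces in N, time in s.
With the tool pointing down it reaches from about 0.35 to 0.9 m from the base axis. Payload 7.2 kg.
Tool frame: the origin (TCP) lies between the finger pads, 19 mm behind the fingertips; this is the grasp point; z points along the fingers, y is the line along which they close (so a half turn about z gives the same grasp; the last joint's range is limited). The gripper opens to 85 mm and grips with 20 to 120 N. Pads are 22 mm wide; open, the fingers measure 114 mm over their backs; the gripper's body (76 mm by 85 mm) begins 54 mm behind the grasp point. The pads swing forward as they close: fully open they stand 13 mm farther back than shut.
Start: joints at [1.147, 0.411, -0.013, 1.596, 0.006, 1.134, -0.082], TCP at [0.218, -0.586, 0.25] pointing down, gripper open.
Joint ranges: [-2.95, 2.95], [-0.29, 1.99], [-1.47, 1.44], [0.14, 2.54], [-1.03, 4.17], [0.13, 1.85], [-2.86, 2.86]. Speed limits (rad/s): [2.39, 2.39, 3.01, 3.01, 3.14, 3.14, 3.14].

INTERFACE

Orientations are given as a unit quaternion [x, y, z, w].
In Python, from bench import manip, snapshot, workorder gives the robot as it stands.
- The arm moves only by the shell command python3 -m creep 'ROWS' [OPENING] [FORCE]. ROWS is rows parted by semicolons, their numbers by spaces, 1 to 20 of them, each of 4 numbers: dx, dy, dz in m, then a turn about the tool's z in rad; each row is the pose to reach, as a shift and turn from the pose commanded when the command began, along the tool's axes at that moment; what a row does not reach only later rows make up. A row lasts 1/12 s, in which the tool goes at most 0.0417 m and 0.125 rad, less where a joint would pass 70% of its speed; a pose out of reach is approached as far as the arm can. OPENING is the finger opening in m, set as the command begins (- or left out keeps the last). The fingers move at their own pace and stop on an object; FORCE is the grip in N (left out, the last holds). Time passes only in rows, so rows that do not move let the fingers close. It prints the time, the measured TCP pose, the force, the opening and the grip force at its end.
- manip.observe(): the state, without advancing time (a new reading comes with each control period).
- snapshot(name): name is "scene" or "top" or "wrist"; returns a dict with "color" (480x640x3 uint8, blue, green, red), "fov_y" (degrees; the focal length in pixels is half the picture's height over the tangent of half this angle, whatever the lens; pixels are square), "cx", "cy" (the principal point, pixels), "cam_to_world" (4x4, takes a point from camera to world coordinates). Camera axes: x right, y down, z forward; pixel columns grow to the right and rows downward; lengths in m; the calibration is good to about 2 mm. The wrist camera is an equidistant fisheye: a pixel r from the principal point sees the ray r / f radians off the axis. A picture is of the moment at which its call begins. There is no depth.
- workorder.close_job(): hands the job in; it is judged then, once.
The state is a dict: "clock": time; "q": joint angles; "qvel": joint speeds; "joint_torque": joint torques, N m; "tool_pos": TCP position; "eef_rot": TCP orientation; "wrist_force": force on the tool from outside, world axes, zero at the start; "torque": the same for the moment, N m; "finger_gap": finger opening in m; "grip_force": force on a finger pad.
Only numpy, scipy, OpenCV 4.12 (cv2) and the standard library are available. Lean on these libraries where they do the work, as an engineer would, in place of code of your own. Each camera call takes 0.05 s, during which the arm holds its last target. There are 200 camera calls.

TASK

Pick up the rectangular inspection mirror by its black grip and hold it under the circuit board, straight below the white paint dot on the solder side and in the middle of the bench camera's view, with the glass angled so that the camera sees the dot reflected in it. Finish while still holding the mirror there by its grip, steady and clear of the bench; let nothing touch the board, its stand or the camera, and leave the other tools where they lie.

Things in the scene. Friction and masses are not known exactly. Their poses are not given: they have to be found in the camera images.
- mirror: Inspection mirror, 250 mm, about 70 g, lying flat on the bench, glass up: black rubber grip bar 110 x 14 x 14 mm, then a thin steel shaft and a steel-framed rectangular glass (frame 60 x 46 x 5 mm, long side along the handle), rigid and in line. Origin: centre of the grip's underside; x along the handle towards the glass, z the way the glass faces. Grip: x -55 to +55 mm, z 0 to 14 mm.
- glass (a point): Centre of the mirror's glass (54 x 40 mm), 165 mm ahead (x) of the mirror's origin and 5.5 mm above its underside; axes as mirror, so z is the normal out of the reflecting face.
- board_stand: Board holder, fixed: round cast base (130 mm wide, 30 mm high, centred at x +105 mm), post, crossbar along y (x +86 mm, 215 mm long) and two black arms (y -65 and +65 mm, x -46 to +86 mm, undersides 168 mm up) gripping a level green circuit board. Space below the board is empty, open in front (-x) and at both sides. Origin: on the bench straight below the dot; x points to the post, z up.
- dot (a point): The white paint dot (12 mm wide) on the underside of the board, facing straight down, 175 mm above the bench; it lies under the middle of the steel-framed transformer, the largest part on the board's top (34 x 40 x 26 mm).
- camera_stand: Bench camera on its own fixed stand, right of the board (the robot's -y side): round base (116 mm wide) and post (287 mm high) 240 mm from the origin along x, with a small aluminium camera that looks 38 degrees below level towards the vertical line through the dot. Origin: on the bench straight below the dot (same point as the board holder's); x points level towards the camera, z up.
- lens (a point): Centre of the camera's lens front, 208 mm above the bench, 158 mm from the vertical line through the dot. The camera body (38 mm wide) runs 70 mm back and up from it.
- spot (a point): The middle of the camera's view: the empty point 85 mm above the bench, straight below the dot (by 90 mm), where the camera's view axis (200 mm from the lens) meets the vertical through the dot. The centre of the glass belongs here.
- aim (a point): Point in the air 111 mm from spot, on the line that halves the angle between spot-to-dot and spot-to-lens (26 degrees off vertical, leaning to the camera). With the glass centred at spot, the camera sees the dot in the middle of the glass when the glass's normal points here.
- magnet_tool: Magnetic pick-up tool lying on the bench near the mirror: the same black grip, but a thin shaft with a small dark steel cylinder (13 mm) at its end and no glass; 227 mm long. Not used. Origin and x as for the mirror.
- solder_spool: Reel of solder standing on the bench, 52 mm wide, 42 mm high. Not used. Origin: centre of its underside.
- screwdriver: Grey-handled screwdriver lying on the bench at the left, along the robot's x. Not used. Origin: centre of its underside.
- board (a point): Middle of the circuit board's underside, 176 mm above the bench. The board measures 96 mm along the holder's x (x -52 to +44 mm from the dot) by 122 mm along y and is 2 mm thick; parts on its top reach 206 mm above the bench.

How it is judged:
On the way:
1. the mirror has been picked up clear of the bench (height (world z) of glass above 0.045 m and height (world z) of mirror above 0.04 m and contact force between the fingers and mirror above 2 N), for 0.2 s.
At the end, for the whole second after the job is handed in: The fingers grip the mirror's handle (tool point within 65 mm of the grip's middle), grip over 40 mm up, glass centre within 22 mm of spot, at rest; the glass's normal passes the aim point within 20 mm along the handle and 15 mm across it (about 10 and 8 degrees), so the dot shows in the glass (distance between glass and spot below 0.022 m and z of aim in the frame of glass above 0.05 m and x of aim in the frame of glass between -0.02 and 0.02 m and y of aim in the frame of glass between -0.015 and 0.015 m and height (world z) of mirror above 0.04 m and distance between the grasp point and mirror below 0.065 m and contact force between the fingers and mirror above 2 N and linear speed of mirror below 0.02 m/s and angular speed of mirror below 0.15 rad/s); the arm keeps its last pose, push and grip.
It fails at once if the board or its holder is touched (contact force between anything else and board_stand above 1 N).
It fails at once if the camera or its stand is touched (contact force between anything else and camera_stand above 1 N).
It fails at once if the magnetic pick-up tool is moved by more than 20 mm (distance of magnet_tool from where it was at the start of the episode above 0.02 m).
It fails at once if the solder reel is moved by more than 20 mm (distance of solder_spool from where it was at the start of the episode above 0.02 m).
It fails at once if the screwdriver is moved by more than 20 mm (distance of screwdriver from where it was at the start of the episode above 0.02 m).
It also fails if it takes over 34 s, if anything falls off the work surface, if the arm or the gripper's body presses on something with over 40 N, if the wrist force passes 120 N, or if a joint passes its speed limit or range.

## Working session

There is one attempt and no reset: what is moved stays moved. The work goes in short steps, Python scripts to look and compute and a shell command to move; the robot and the scene stay as the last step left them, time stands still between calls to the robot, and variables do not carry over. Pictures are saved under pics/ and viewed, at most 10 in all, crops included, and the job is handed in when it is done.

```bash
ls; mkdir -p pics; python3 - <<'E'
from bench import manip,snapshot
import cv2,json,numpy as np,pickle
s=manip.observe();print({k:np.round(v,3) for k,v in s.items()})
for n in("scene","top"):
    d=snapshot(n);pickle.dump(d,open(n+'.pkl','wb'));cv2.imwrite(f'pics/{n}0.png',d['color']);print(n,d['fov_y'],d['cx'],d['cy'],np.round(d['cam_to_world'],3).tolist())
E
```

```text
pics
{'clock': np.float64(0.0), 'q': array([ 1.147,  0.412, -0.013,  1.597,  0.006,  1.134, -0.082]), 'qvel': array([ 0.   ,  0.002,  0.001,  0.   , -0.   ,  0.001, -0.001]), 'joint_torque': array([ 1.0000e-03, -6.0062e+01,  6.8100e-01, -2.9941e+01,  1.3000e-02,
        1.1000e-02,  0.0000e+00]), 'tool_pos': array([ 0.218, -0.585,  0.249]), 'eef_rot': array([ 0.984,  0.177, -0.   , -0.001]), 'wrist_force': array([-0.356, -0.138, -0.034]), 'torque': array([-0.001,  0.002, -0.01 ]), 'grip_force': np.float64(0.0), 'finger_gap': np.float64(0.085)}
scene 48.004359474328474 325.7247530177424 249.7790414616336 [[0.585, 0.472, -0.66, 1.339], [0.811, -0.346, 0.471, -0.428], [-0.006, -0.811, -0.585, 0.777], [0.0, 0.0, 0.0, 1.0]]
top 49.43117593500264 319.5599221743719 238.38361481921575 [[0.025, -0.998, 0.058, 0.565], [-1.0, -0.026, -0.007, 0.108], [0.008, -0.058, -0.998, 1.134], [0.0, 0.0, 0.0, 1.0]]
```

View pics/scene0.png

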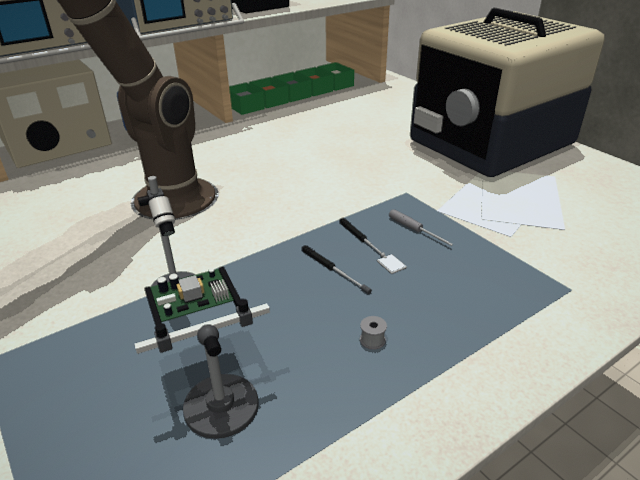

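View pics/top0.png

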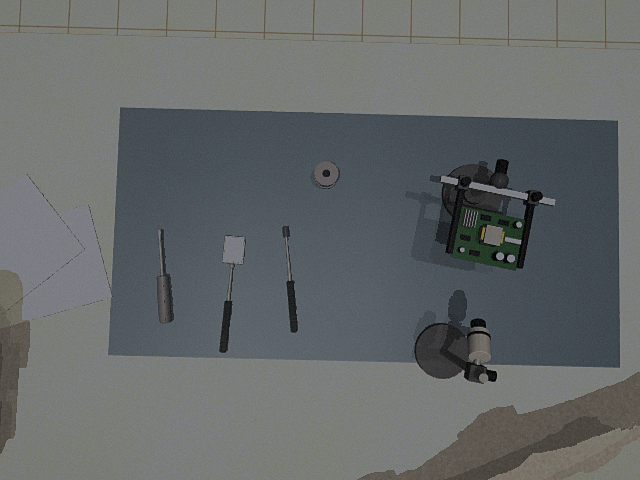

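Scene: mirror at top px ≈(225,325)→(234,250), magnet tool right of it at (290,280), board with transformer at (492,236), and the camera stand below it at (441,350). I'll enlarge the details.

```bash
python3 - <<'E'
import cv2,pickle,numpy as np
t=pickle.load(open('top.pkl','rb'))['color'];s=pickle.load(open('scene.pkl','rb'))['color']
g=lambda a:np.clip(a.astype(float)*1.6,0,255).astype('uint8')
a=cv2.resize(g(t[150:390,405:565]),None,fx=2.5,fy=2.5,interpolation=2)
b=cv2.resize(g(t[220:360,205:305]),None,fx=4,fy=4,interpolation=2)
c=np.zeros((600,800,3),'uint8');c[:,:400]=a;c[:560,400:]=b
cv2.imwrite('pics/crop1.png',c)
cv2.imwrite('pics/crop2.png',cv2.resize(s[165:445,125:285],None,fx=2.1,fy=2.1,interpolation=2))
E
```

```text
(no output)
```

View pics/crop1.png

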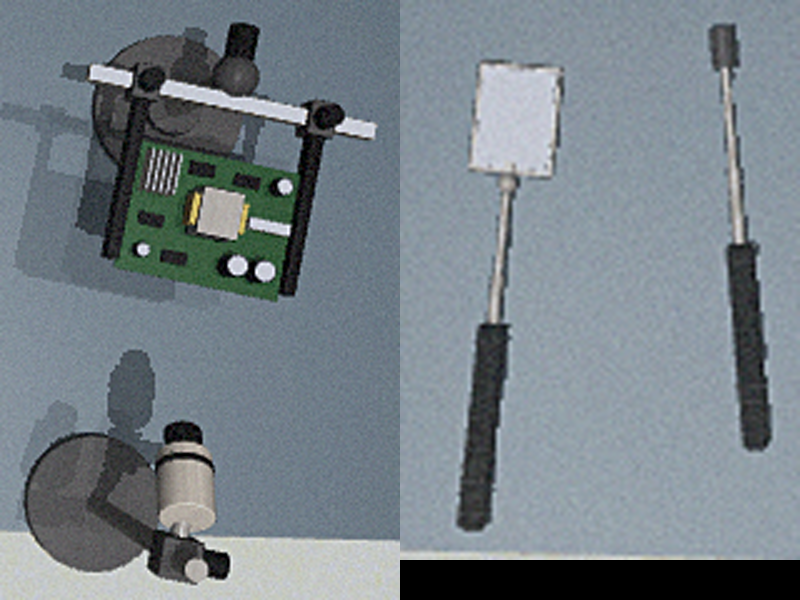

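View pics/crop2.png

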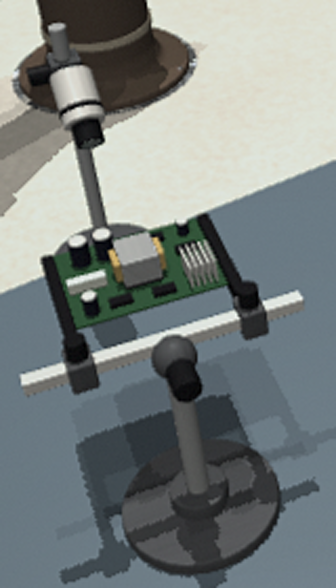

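```bash
cat > h.py <<'E'
import pickle,numpy as np
D={n:pickle.load(open(n+'.pkl','rb')) for n in('scene','top')}
def ray(n,u,v):
    d=D[n];f=240/np.tan(np.radians(d['fov_y']/2));M=np.array(d['cam_to_world'])
    return M[:3,3],M[:3,:3]@np.array([(u-d['cx'])/f,(v-d['cy'])/f,1])
def bp(n,u,v,z):
    o,r=ray(n,u,v);return o+r*(z-o[2])/r[2]
def tri(p,q):
    A=[];b=[]
    for n,(u,v) in(('top',p),('scene',q)):
        o,r=ray(n,u,v);r=r/np.linalg.norm(r);P=np.eye(3)-np.outer(r,r);A.append(P);b.append(P@o)
    return np.linalg.lstsq(np.vstack(A),np.hstack(b),rcond=None)[0]
ca=lambda u,v:(405+u/2.5,150+v/2.5)
cb=lambda u,v:(205+(u-400)/4,220+v/4)
cs=lambda u,v:(125+u/2.1,165+v/2.1)
E
python3 - <<'E'
from h import *
np.set_printoptions(precision=4,suppress=True)
P=lambda l,x:print(l,x)
dot=bp('top',*ca(221,214),.204);P('dot top',dot);P('dot scene',bp('scene',*cs(139,252),.204))
P('tri',tri(ca(221,214),cs(139,252)))
for n,c in(('L',(92,72)),('R',(376,131))):P('bar'+n,bp('top',*ca(*c),.19))
P('barL tri',tri(ca(92,72),cs(300,297)));P('barR tri',tri(ca(376,131),cs(24,380)))
P('base',bp('top',*ca(168,111),.03))
P('cambase',bp('top',*ca(92,502),.015))
P('lens top',bp('top',*ca(183,426),.208));P('lens scene',bp('scene',*cs(90,140),.208))
for l,c,z in(('gend',(474,530),.007),('gfront',(494,324),.012),('glassc',(516,119),.005),('g top-l',(478,62),.005),('tr',(563,67),.005),('br',(553,178),.005),('bl',(469,172),.005),('magend',(757,448),.007),('magfront',(742,244),.012),('magtip',(723,45),.01)):P(l,bp('top',*cb(*c),z)[:2])
P('spool',bp('top',326,174,.042))
E
```

```text
dot top [ 0.6324 -0.2097  0.204 ]
dot scene [ 0.6407 -0.206   0.204 ]
tri [ 0.6342 -0.2075  0.201 ]
barL [ 0.735  -0.1193  0.19  ]
barR [ 0.6971 -0.3277  0.19  ]
barL tri [ 0.7378 -0.1196  0.1809]
barR tri [ 0.6991 -0.328   0.1835]
base [ 0.732  -0.2232  0.03  ]
cambase [ 0.3977 -0.1657  0.015 ]
lens top [ 0.4813 -0.1824  0.208 ]
lens scene [ 0.4715 -0.1765  0.208 ]
gend [0.3816 0.2989]
gfront [0.4915 0.2913]
glassc [0.6015 0.2845]
g top-l [0.6318 0.3061]
tr [0.6303 0.26  ]
br [0.5702 0.2634]
bl [0.5723 0.3088]
magend [0.4287 0.1492]
magfront [0.5374 0.1601]
magtip [0.6442 0.1735]
spool [0.7653 0.0902 0.042 ]
```

The top crop gives the stand features (transformer (221,214), bar ends (92,72)/(376,131), camera base (92,502)) and the mirror (grip end (474,530), glass (516,119)). The dot is at about (0.634,-0.208), the post lies along yaw -10.4°, and the camera is directly opposite it. The scene crop agrees with this.

The tool stays vertical, so the tilt has to come from pitching the mirror in the pads. I'll grip the rear, droop the glass, and enter from the post side at an oblique angle.

```bash
cat > sh.py <<'E'
import sys,numpy as np
from bench import manip
from scipy.spatial.transform import Rotation as R
def shift(p,xang=None):
    s=manip.observe();r=R.from_quat(s['eef_rot']);d=r.inv().apply(np.array(p)-s['tool_pos'])
    X=r.as_matrix()[:,0];a=np.degrees(np.arctan2(X[1],X[0]))
    t=None if xang is None else round(-np.radians((xang-a+180)%360-180),3)
    print(np.round(d,4),'turn',t,'dist',round(np.linalg.norm(d),3),'x angle',round(a,2),'tilt',np.round(r.as_matrix()[:,2],4),'q',np.round(s['q'],2),s['clock'])
E
python3 - <<'E'
from sh import *
shift([.45,-.1,.45],176.3);shift([.385,.2985,.12],176.3)
# margin search for final pose: psi, pitch, offset
import itertools
E
```

```text
[ 0.387  -0.3744 -0.2003] turn -2.721 dist 0.574 x angle 20.39 tilt [-6.0e-04  1.3e-03 -1.0e+00] q [ 1.15  0.41 -0.01  1.6   0.01  1.13 -0.08] 0.1
[ 0.4649 -0.7701  0.1303] turn -2.721 dist 0.909 x angle 20.39 tilt [-6.0e-04  1.3e-03 -1.0e+00] q [ 1.15  0.41 -0.01  1.6   0.01  1.13 -0.08] 0.1
```

```bash
python3 - <<'E'
import numpy as np
# stand frame: x to post, y left, origin spot. camera at -x
a=111*np.array([-np.sin(np.radians(26)),0,np.cos(np.radians(26))])
for psi in(20,25,30,35):
  for p in(8,12,16,20,24):
    c,s=np.cos(np.radians(psi)),np.sin(np.radians(psi));cp,sp=np.cos(np.radians(p)),np.sin(np.radians(p))
    h=np.array([-c*cp,-s*cp,-sp]);z=np.array([-c*sp,-s*sp,cp]);y=np.cross(z,h)
    best=None
    for dx in range(-20,21,2):
      for dy in range(-20,21,2):
        for dz in(0,):
          o=dx*h+dy*y;v=a-o
          m=min((20-abs(v@h)),(15-abs(v@y)),(22-np.linalg.norm(o)))
          if best is None or m>best[0]:best=(m,dx,dy,v@h,v@y)
    print(psi,p,np.round(best,1))
E
```

```text
20 8 [  4.4  16.   -6.   15.4 -10.6]
20 12 [  6.4  12.  -10.   12.   -6.6]
20 16 [  8.6   6.  -12.   10.5  -4.6]
20 20 [ 10.    0.  -12.    8.8  -4.6]
20 24 [ 10.    0.  -12.    1.2  -4.6]
25 8 [  4.2  14.  -10.   15.8 -10.6]
25 12 [  6.4  10.  -12.   12.4  -8.6]
25 16 [  7.4   4.  -14.   10.9  -6.6]
25 20 [  8.    0.  -14.    7.3  -6.6]
25 24 [  8.    0.  -14.   -0.3  -6.6]
30 8 [  3.6  12.  -14.   15.8 -10.3]
30 12 [  4.9   6.  -16.   14.5  -8.3]
30 16 [  6.    0.  -16.   13.   -8.3]
30 20 [  6.    0.  -16.    5.5  -8.3]
30 24 [  6.    0.  -16.   -2.1  -8.3]
35 8 [  3.1  10.  -16.   15.6 -11.9]
35 12 [  3.8   2.  -18.   16.2  -9.9]
35 16 [  4.    0.  -18.   10.8  -9.9]
35 20 [  4.    0.  -18.    3.3  -9.9]
35 24 [  4.    0.  -18.   -4.2  -9.9]
```

```bash
python3 -m creep '0 0 -.04 0;.01 -.01 -.08 0;.03 -.03 -.12 0;.06 -.06 -.16 0;.09 -.08 -.2 0;.12 -.11 -.2 -.1;.145 -.14 -.2 -.2;.17 -.165 -.2 -.3;.2 -.19 -.2 -.4;.22 -.22 -.2 -.5;.25 -.245 -.2 -.6;.28 -.27 -.2 -.7;.31 -.3 -.2 -.8;.33 -.33 -.2 -.9;.36 -.35 -.2 -1;.387 -.375 -.2 -1.1;.39 -.41 -.19 -1.2;.4 -.45 -.18 -1.3' .085 20 && python3 -c "
from sh import *;shift([.385,.2985,.12],176.3)"
```

```text
clock: 1.6
tool_pos: [0.4359, -0.0246, 0.4294]
eef_rot: [0.675, 0.738, -0.0, -0.0]
wrist_force: [1.3, 0.3, -0.1]
finger_gap: 0.0851
grip_force: 0.0
[ 0.3263 -0.0218  0.3096] turn -1.417 dist 0.45 x angle 95.11 tilt [-7.e-04  3.e-04 -1.e+00] q [ 0.53  0.   -0.57  1.69  0.    1.45  0.04] 1.6
```

```bash
python3 -m creep '.03 0 .02 -.12;.06 0 .04 -.24;.09 0 .06 -.36;.12 -.01 .09 -.48;.15 -.01 .11 -.6;.18 -.01 .14 -.72;.21 -.015 .17 -.84;.24 -.015 .2 -.96;.27 -.02 .23 -1.08;.3 -.02 .26 -1.2;.326 -.022 .29 -1.32;.326 -.022 .31 -1.417;.326 -.022 .31 -1.417;.326 -.022 .31 -1.417' && python3 -c "
from sh import *;shift([.385,.2985,.023],176.3)
from bench import snapshot;import cv2
d=snapshot('wrist');cv2.imwrite('pics/w1.png',d['color'])"
```

```text
clock: 2.77
tool_pos: [0.3854, 0.297, 0.1193]
eef_rot: [0.035, 0.999, -0.001, -0.002]
wrist_force: [1.0, -1.0, 0.1]
finger_gap: 0.085
grip_force: 0.0
[0.0002 0.0017 0.0963] turn -0.006 dist 0.096 x angle 175.95 tilt [-0.0033 -0.0016 -1.    ] q [-0.07  0.49 -0.87  2.02  0.5   0.86  0.29] 2.7667
```

View pics/w1.png

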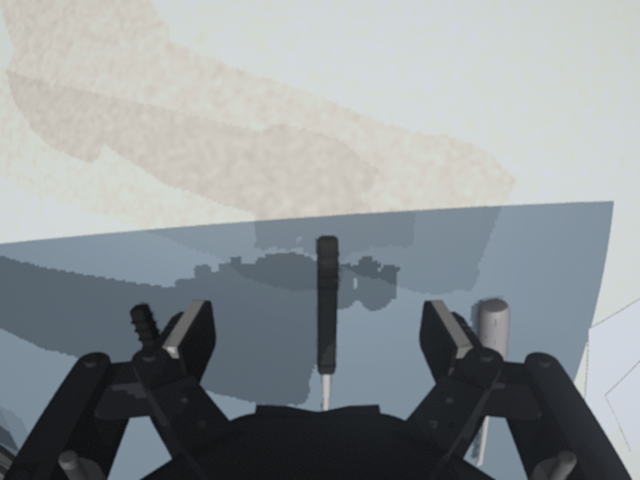

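The wrist view shows the grip centred between the fingers, with its rear end at (327,237) and its front at (326,372). I'll check this with the fisheye model.

```bash
cat > w.py <<'E'
import numpy as np
from bench import snapshot
def wbp(d,u,v,z):
    f=240/np.tan(np.radians(d['fov_y']/2));M=np.array(d['cam_to_world'])
    a=np.array([u-d['cx'],v-d['cy']]);r=np.hypot(*a);t=r/f
    k=np.array([*(a/r*np.sin(t)),np.cos(t)]);o=M[:3,3];k=M[:3,:3]@k
    return o+k*(z-o[2])/k[2]
E
python3 -c "
from w import *
d=snapshot('wrist')
for p in((327,236,.010),(326,373,.012)):print(wbp(d,*p).round(4))"
python3 -m creep '0 .001 .03 -.005;0 .0015 .06 -.005;0 .0015 .08 -.005;0 .0015 .096 -.005;0 .0015 .096 -.005'
```

```text
[0.3834 0.3037 0.01  ]
[0.4939 0.2962 0.012 ]
clock: 3.28
tool_pos: [0.3871, 0.2973, 0.0235]
eef_rot: [0.034, 0.999, -0.001, -0.0]
wrist_force: [-0.3, -0.2, -0.4]
finger_gap: 0.0846
grip_force: 0.0
```

```bash
python3 -m creep '0 0 0 0;0 0 0 0;0 0 0 0;0 0 0 0;0 0 0 0;0 0 0 0;0 0 0 0;0 0 0 0;0 0 0 0;0 0 0 0' .0135 20
```

```text
clock: 4.12
tool_pos: [0.3869, 0.2992, 0.0247]
eef_rot: [0.032, 0.999, 0.0, 0.001]
wrist_force: [0.1, -1.5, 6.6]
finger_gap: 0.0137
grip_force: 8.8
```

```bash
python3 -m creep '0 0 -.02 0;0 0 -.04 0;0 0 -.06 0;0 0 -.075 0;0 0 -.075 0;0 0 -.075 0' && python3 -c "
from bench import snapshot;import cv2,numpy as np
a=snapshot('scene')['color'][150:310,290:490];b=snapshot('top')['color'][215:375,150:350]
cv2.imwrite('pics/l1.png',np.hstack([cv2.resize(x,(400,320),interpolation=2) for x in(a,b)]))"
```

```text
clock: 4.62
tool_pos: [0.3869, 0.2991, 0.0996]
eef_rot: [0.032, 0.999, 0.0, 0.001]
wrist_force: [0.8, 0.2, -0.3]
finger_gap: 0.0136
grip_force: 8.1
```

View pics/l1.png

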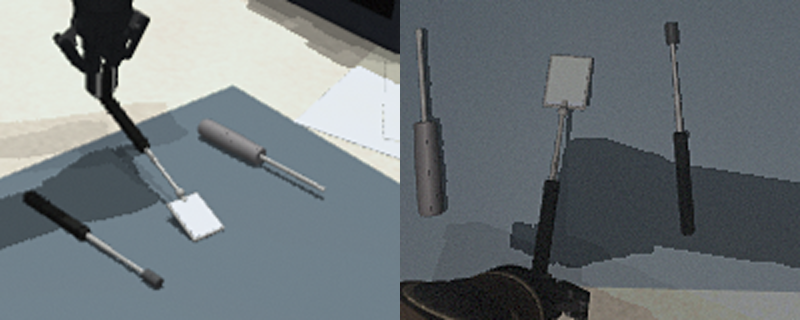

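The mirror drooped: the scene crop shows the glass low at about (195,217), and in the top crop it is at (569,82). I'll measure the pitch.

```bash
python3 -c "
from h import *
g=tri((234.5,256),(387.5,258.5));print(g)
j=tri((150+165/2,215+107/2),(290+183/2,150+193/2));print('frame rear',j)
f=tri((150+153/2,215+181/2),(290+147/2,150+149/2));print('grip front',f)
for a in(f,j):
  d=g-a;print(np.degrees(np.arctan2(-d[2],np.hypot(*d[:2]))))
"
```

```text
[0.58941951 0.28383462 0.01201996]
frame rear [0.56319858 0.28494214 0.03132083]
grip front [0.48668211 0.29130089 0.05122905]
20.838824959440846
36.33190417163602
```

The glass edge is resting on the bench at a pitch of about 18°. I'll raise it 11 mm to get about 20.5°, then clamp firmly.

```bash
python3 -m creep '0 0 -.005 0;0 0 -.011 0;0 0 -.011 0;0 0 -.011 0;0 0 -.011 0' && python3 -m creep '0 0 0 0;0 0 0 0;0 0 0 0;0 0 0 0;0 0 -.02 0;0 0 -.05 0;0 0 -.08 0;0 0 -.1 0;0 0 -.1 0;0 0 -.1 0' 0 80 && python3 -c "
from bench import snapshot;import cv2,numpy as np
a=snapshot('scene')['color'][120:280,290:490];b=snapshot('top')['color'][215:375,150:350]
cv2.imwrite('pics/l2.png',np.hstack([cv2.resize(x,(400,320),interpolation=2) for x in(a,b)]))
from sh import *;shift([.387,.299,.21])"
```

```text
clock: 5.13
tool_pos: [0.3864, 0.2989, 0.11]
eef_rot: [0.032, 0.999, -0.0, -0.0]
wrist_force: [-0.3, -0.2, -0.2]
finger_gap: 0.0136
grip_force: 8.1
clock: 5.97
tool_pos: [0.387, 0.2992, 0.211]
eef_rot: [0.032, 0.999, 0.0, 0.001]
wrist_force: [-0.6, 0.1, -1.5]
finger_gap: 0.0108
grip_force: 78.4
[-0.0007  0.0007 -0.0007] turn None dist 0.001 x angle 176.33 tilt [-7.e-04 -1.e-03 -1.e+00] q [ 0.03  0.38 -0.97  1.92  0.36  1.03  0.41] 6.0667
```

View pics/l2.png

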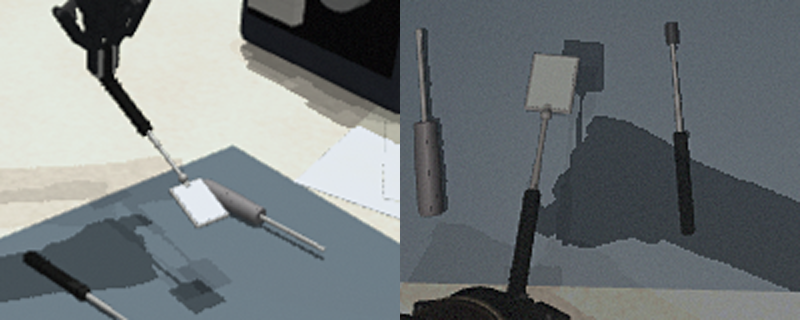

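The mirror is held clear of the bench, with the glass at scene crop (199,203) and top crop (553,83). I'll get the mirror pose relative to the TCP and the targets.

```bash
python3 - <<'E'
from h import *
from sh import *
T=manip.observe()['tool_pos']
g=tri((226.5,256.5),(389.5,221.5));f=tri((150+132/2,215+190/2),(290+147/2,120+132/2));print('glass',g,'grip front',f)
d=g-f;print('pitch g-f',np.degrees(np.arctan2(-d[2],np.hypot(*d[:2]))),'az',np.degrees(np.arctan2(d[1],d[0])))
d=g-T;print('glass rel TCP',d,np.hypot(*d[:2]),'pitch approx',np.degrees(np.arctan2(-d[2],np.hypot(*d[:2]))),'az',np.degrees(np.arctan2(d[1],d[0])))
psi=25;yaw=np.degrees(np.arctan2(-.182,.983))
S=R.from_euler('z',yaw,degrees=True);spot=np.array([.634,-.208,.085])
p=np.radians(20);c,s=np.cos(np.radians(psi)),np.sin(np.radians(psi))
h=np.array([-c*np.cos(p),-s*np.cos(p),-np.sin(p)]);z=np.array([-c*np.sin(p),-s*np.sin(p),np.cos(p)]);y=np.cross(z,h)
h,y,z=[S.apply(v) for v in(h,y,z)]
G=spot-14*1e-3*y
hd=np.degrees(np.arctan2(h[1],h[0]));print('h',h,hd,'y',y,'glass target',G)
turn=hd-np.degrees(np.arctan2(d[1],d[0]));d2=R.from_euler('z',turn,degrees=True).apply(d)
tcp=G-d2;print('turn world',turn,'tcp final',tcp,'stand y',S.apply([0,1,0]))
pre=tcp+S.apply([0,.26,0]);print('pre',pre,pre+d2)
X=176.33+turn;shift(pre,X);shift(tcp,X)
E
```

```text
glass [0.58622881 0.28381082 0.11443673] grip front [0.48459566 0.29089456 0.15813444]
pitch g-f 23.2152060838991 az -3.9870179151598975
glass rel TCP [ 0.19999854 -0.01457114 -0.09488286] 0.20052863975365445 pitch approx 25.32181138349453 az -4.1669912261843916
h [-0.90971761 -0.23544871 -0.34202014] -165.48938981042684 y [ 2.50559284e-01 -9.68101258e-01  1.38777878e-17] glass target [ 0.63049217 -0.19444658  0.085     ]
turn world -161.32239858424245 tcp final [ 0.8246242  -0.14420227  0.17988286] stand y [0.18205344 0.98328864 0.        ]
pre [0.87195809 0.11145278 0.17988286] [0.67782606 0.06120846 0.085     ]
[-0.4967 -0.1554  0.0293] turn 2.816 dist 0.521 x angle 176.33 tilt [-7.e-04 -1.e-03 -1.e+00] q [ 0.03  0.38 -0.97  1.92  0.36  1.03  0.41] 6.0667
[-0.4659 -0.4136  0.0296] turn 2.816 dist 0.624 x angle 176.33 tilt [-7.e-04 -1.e-03 -1.e+00] q [ 0.03  0.38 -0.97  1.92  0.36  1.03  0.41] 6.0667
```

```bash
python3 -m creep '-.01 0 -.02 .1;-.03 -.01 -.04 .22;-.05 -.02 -.04 .34;-.07 -.025 -.04 .46;-.09 -.03 -.04 .58;-.115 -.04 -.04 .7;-.14 -.05 -.04 .82;-.165 -.06 -.04 .94;-.19 -.07 -.04 1.06;-.215 -.08 -.04 1.18;-.24 -.09 -.04 1.3;-.265 -.1 -.04 1.42;-.29 -.11 -.04 1.54;-.315 -.12 -.04 1.66;-.34 -.13 -.04 1.78;-.365 -.135 -.04 1.9;-.39 -.145 -.04 2.02;-.41 -.15 -.04 2.14;-.43 -.16 -.04 2.26;-.449 -.165 -.04 2.38' && python3 -c "
from sh import *;shift([.8246,.106,.18],15)"
```

```text
clock: 7.73
tool_pos: [0.8246, 0.1043, 0.2472]
eef_rot: [0.941, 0.339, -0.002, 0.001]
wrist_force: [0.6, -1.2, -0.5]
finger_gap: 0.0108
grip_force: 78.4
[ 0.0013 -0.0013  0.0672] turn 0.43 dist 0.067 x angle 39.62 tilt [-0.003  -0.0025 -1.    ] q [-0.07  0.82 -0.26  0.92  0.19  1.43 -1.16] 7.7333
```

```bash
python3 -m creep '0 0 .02 .12;0 0 .04 .24;0 0 .06 .35;.001 -.001 .067 .43;.001 -.001 .067 .43;.001 -.001 .067 .43;.001 -.001 .067 .43' && python3 -c "
from sh import *;shift([.8246,-.144,.18],15)
from bench import snapshot;import cv2,numpy as np,pickle
A=snapshot('scene');B=snapshot('top');a=A['color'][150:390,140:460];b=B['color'][130:370,280:600]
b=np.clip(b*1.5,0,255).astype('uint8')
cv2.imwrite('pics/l3.png',np.hstack([cv2.resize(x,(400,300),interpolation=2) for x in(a,b)]))"
```

```text
clock: 8.32
tool_pos: [0.8243, 0.1074, 0.1831]
eef_rot: [0.991, 0.135, 0.0, 0.0]
wrist_force: [-0.6, -0.2, 0.1]
finger_gap: 0.0106
grip_force: 78.4
[-0.067   0.2423  0.0032] turn 0.009 dist 0.251 x angle 15.52 tilt [ 1.e-04 -4.e-04 -1.e+00] q [-0.1   0.84 -0.18  1.01  0.14  1.3  -1.56] 8.3167
```

View pics/l3.png

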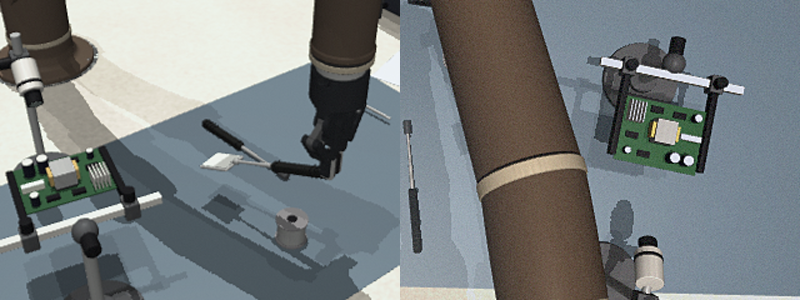

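Left view: the mirror is held tilted, with the glass at crop (222,160). The stand is clear and the forearm runs well above it. I'll check the glass prediction and slide in.

```bash
python3 -c "
from h import *
d=D['scene'];M=np.linalg.inv(d['cam_to_world']);f=240/np.tan(np.radians(d['fov_y']/2))
p=M@[.630,.0576,.088,1];print(d['cx']+f*p[0]/p[2],d['cy']+f*p[1]/p[2],'vs 317.6 278')"
python3 -m creep '-.005 .02 .001 .005;-.012 .045 .002 .009;-.019 .07 .003 .009;-.025 .095 .003 .009;-.033 .12 .003 .009;-.04 .145 .003 .009;-.046 .165 .003 .009;-.05 .18 .003 .009;-.05 .18 .003 .009;-.05 .18 .003 .009' && python3 -c "
from sh import *;shift([.8246,-.144,.18],15)
from bench import snapshot;import cv2,numpy as np
A=snapshot('scene');a=A['color'][170:410,130:370]
B=snapshot('wrist')['color']
cv2.imwrite('pics/l4.png',np.hstack([cv2.resize(a,(400,400),interpolation=2),cv2.resize(B[100:480,130:510],(400,400))]))"
```

```text
317.68682007268484 277.57154676711826 vs 317.6 278
clock: 9.25
tool_pos: [0.8237, -0.0809, 0.1806]
eef_rot: [0.992, 0.128, 0.0, -0.0]
wrist_force: [0.3, 1.1, -0.5]
finger_gap: 0.0105
grip_force: 78.4
[-0.0151  0.0612  0.0006] turn -0.005 dist 0.063 x angle 14.74 tilt [ 8.e-04  1.e-04 -1.e+00] q [ 0.12  0.84 -0.18  1.03  0.14  1.29 -1.35] 9.25
```

View pics/l4.png

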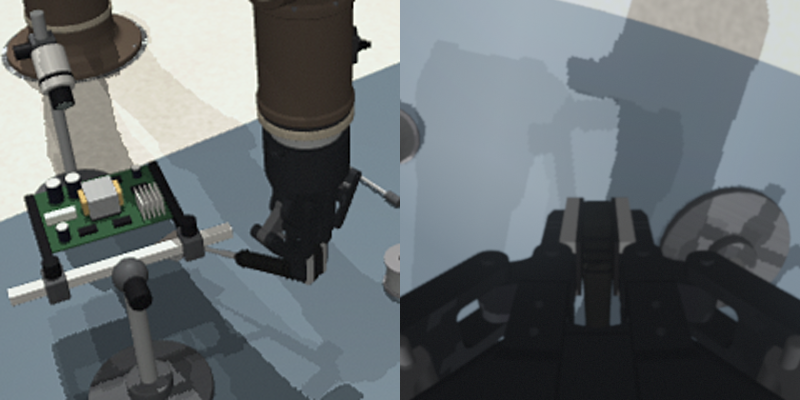

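The prediction matches to 0.5 px. The scene shows the shaft passing under the bar end with clearance, so I'll finish the slide gently.

```bash
python3 -m creep '-.002 .01 0 -.002;-.005 .02 0 -.005;-.0075 .03 0 -.005;-.01 .04 0 -.005;-.0125 .05 .0005 -.005;-.015 .058 .0005 -.005;-.015 .061 .0005 -.005;-.015 .061 .0005 -.005;-.015 .061 .0005 -.005;-.015 .061 .0005 -.005;-.015 .061 .0005 -.005' && python3 -c "
from sh import *;shift([.8246,-.144,.18],15)
from bench import snapshot;import cv2,numpy as np
A=snapshot('scene');a=A['color'][170:410,110:350];b=np.clip(snapshot('top')['color'][130:370,360:600]*1.5,0,255).astype('uint8')
cv2.imwrite('pics/l5.png',np.hstack([cv2.resize(x,(400,400),interpolation=2) for x in(a,b)]))
from bench import manip;s=manip.observe();print(s['qvel'].round(3),s['grip_force'],s['wrist_force'])"
```

```text
clock: 10.27
tool_pos: [0.8248, -0.1413, 0.1797]
eef_rot: [0.991, 0.132, 0.0, -0.0]
wrist_force: [-0.4, -0.3, 0.1]
finger_gap: 0.0106
grip_force: 78.4
[-0.0009  0.0025 -0.0003] turn 0.003 dist 0.003 x angle 15.18 tilt [ 1.e-04  6.e-04 -1.e+00] q [ 0.19  0.86 -0.17  0.99  0.13  1.3  -1.27] 10.2667
[ 0.002 -0.001  0.003 -0.002  0.002 -0.     0.001] 78.39306950569153 [ 0.81227997 -0.41974354 -1.30616885]
```

View pics/l5.png

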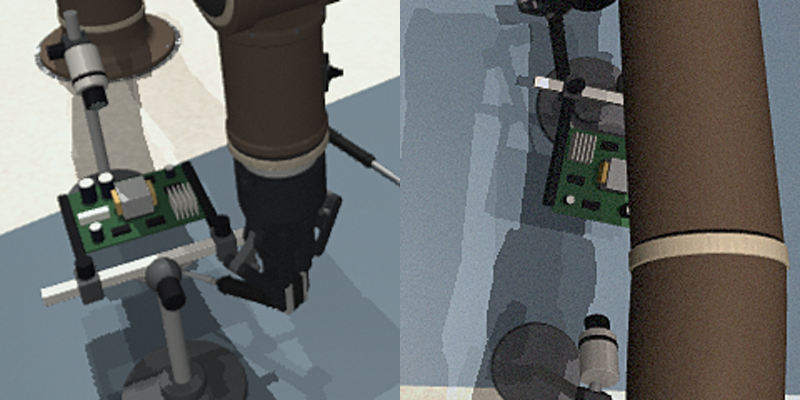

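Nothing is touching and the pose is 2.5 mm short. One small correction, settle, then hand in.

```bash
python3 -m creep '-.0005 .0015 0 0;-.001 .0035 0 .003;-.001 .0035 0 .003;-.001 .0035 0 .003;-.001 .0035 0 .003;-.001 .0035 0 .003;-.001 .0035 0 .003' && python3 -c "
from bench import workorder,manip;print(manip.observe()['tool_pos']);print(workorder.close_job())"
```

```text
clock: 10.95
tool_pos: [0.8246, -0.1461, 0.1797]
eef_rot: [0.992, 0.13, 0.0, -0.0]
wrist_force: [0.3, 0.9, -0.6]
finger_gap: 0.0111
grip_force: 78.4
[ 0.8246446  -0.14605626  0.17967042]
the job is handed in; nothing more can be done
None
```

I handed the job in with the arm gripping the mirror under the dot, tilted about 20° and facing the camera, with no contact force seen on the way. `close_job()` gave no verdict, and I never saw the dot in the glass or the glass itself in that last pose: its position is worked out from the arm's pose and should be about 12 mm from spot (22 mm allowed).

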